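Overhang the cover plate on the sampler ledge

TASK

Make the plain cover plate on the raised ledge ready to be taken by its edge: with your fingertips, push it until its long side lies flat against the ledge's back fence and it sticks out over the end of the ledge nearest to it by about 30 mm. Only push it, never lift it, keep it lying flat, and leave the perforated vial plate and all the other things where they are. Let go and stay clear of everything when it is done.

Things in the scene. Friction and masses are not known exactly. Their poses are not given: they have to be found in the camera images.
- ledge: Fixed grey sheet-metal ledge, 440 mm long along its y; both ends (y = +-220) open. Origin: on the bench under its middle. Flat top 50 mm above the bench, from x = -65 mm (open front edge, towards the robot) to x = +65, the face of the back fence: an upright strip over the whole length, 8 mm thick, top 68 mm above the bench. Legs set in 50 mm from the ends. Turned up to 0.2 rad.
- cover_plate: The plate to push: plain aluminium, no holes, 80 mm (x) by 110 mm (y) by 6 mm thick, 0.11-0.18 kg. Origin: centre of underside. Lies loose on the left (+y) or right (-y) half of the ledge, its y roughly along the ledge (within 0.2 rad), its centre 53 to 70 mm from the fence face and 98 to 122 mm from the ledge's end. Its centre is at ledge x = +25 mm when it touches the fence. Slides at under 3 N.
- vial_plate: Perforated aluminium plate of the same outer size (80 x 110 x 6 mm) with six 22 mm holes, lying loose on the other half of the ledge, at least 60 mm from the cover plate. Origin: centre of its underside. Not to be moved.
- vial_a: Capped glass vial, 27 mm diameter, 95 mm tall, standing loose on the bench in front of the ledge, about 70 mm from its front edge. Origin: centre of its underside. Not to be moved.
- vial_b: Same kind of vial, also in front of the ledge, towards its left half. Origin: centre of its underside. Not to be moved.
- vial_c: Same kind of vial, behind the fence. Origin: centre of its underside. Not to be moved.
- jar: Amber glass jar with a white lid, 56 mm diameter, 75 mm tall, on the bench beyond the ledge's left end. Origin: centre of its underside. Not to be moved.
- spanner: Steel spanner, 150 mm long, lying on the bench behind the fence. Origin: on the tool near its middle. Not to be moved.
- fitting: Brass fitting, 24 mm diameter, 30 mm tall, on the bench in front of the ledge's middle. Origin: centre of its underside. Not to be moved.
Mind the look-alikes: they are no part of the job. What is shaped like the cover_plate but black or brown is not meant.

How it is judged:
By the outcome, as a careful person would: the job done as asked, in the order asked, and still so for the second after the job is handed in, with the robot touching nothing.
It also fails if it takes over 43 s, if anything falls off the work surface, if the arm or the gripper's body presses on something with over 40 N, if the wrist force passes 120 N, or if a joint passes its speed limit or range.

ROBOT

A 6-joint arm with a two-finger parallel gripper is mounted at the origin on the work surface. World frame = base frame: x ahead of the robot, y to its left, z up, the work surface at z = 0. Lengths are in mm, angles in rad, forces in N, time in s.
With the tool pointing down it reaches from about 275 to 1000 mm from the base axis. Payload 8.4 kg.
Tool frame: the origin (TCP) lies at the very end of the fingers, on their centre line; the grasp point (between the pads) lies 19 mm behind it; z points along the fingers, y is the direction in which the jaws open and shut (so a half turn about z gives the same grasp; the last joint's range is limited). The gripper opens to 85 mm and grips with 20 to 120 N. Pads are 22 mm wide; open, the fingers measure 114 mm over their backs; the gripper's body (76 mm by 85 mm) begins 54 mm behind the grasp point. The pads swing forward as they close: fully open they stand 13 mm farther back than shut.
Start: joints at [-1.222, 0.353, 1.633, -0, 1.155, -0.002], TCP at [214.779, -586.939, 231.281] pointing down, gripper open.
Joint ranges: [-2.63, 2.63], [-0.92, 2.1], [0.06, 2.66], [-1.3, 4.44], [0, 2.69], [-3.02, 3.02]. Speed limits (rad/s): [2.22, 2.22, 2.79, 3.14, 3.14, 3.14].

INTERFACE

Orientations are given as [roll, pitch, yaw] about the fixed x, y, z axes, in that order (R = Rz(yaw) Ry(pitch) Rx(roll)).
In Python, from rig import sense, grab_frame, sign_off, masks_of gives the robot as it stands. The module is installed in compiled form; this text tells all that it offers.
- The arm moves only by the shell command python3 -m inch 'ROWS' [FORCE]. ROWS is JSON, a list of rows, each an object of numbers: "gripper": the finger opening in m, from 0 to 0.0854; "tx", "ty", "tz": the shift along the tool's x, y, z in m; "spin": the turn about the tool's z in degrees. In form: [{"gripper": .., "tx": .., "ty": .., "tz": .., "spin": ..}, ...]. A call has exactly 8 rows; each row shifts and turns the commanded pose from where the row before left it, along the tool's axes as they then stand; what a row does not reach is not made up. A row lasts 1/10 s, in which the tool goes at most 50 mm and 8.59 degrees, less where a joint would pass 70% of its speed; a pose out of reach is approached as far as the arm can. A call is refused whole if a number of a shift passes 0.05 or a number of a turn 8.59, either way. A call with a gripper value outside its range is refused whole. The fingers move at their own pace and stop on an object; FORCE is the grip in N (left out, the last holds). Time passes only in rows, so rows that do not move let the fingers close, or fill a call up. It gives the time, the measured TCP pose, the force and the opening at its end, in the units of the state.
- sense(): the state, without advancing time (a new reading comes with each control period).
- grab_frame(name): name is "side" or "top" or "wrist"; returns a dict with "pixels" (384x512x3 uint8, red, green, blue), "K" (3x3 intrinsics, pixels), "extrinsics" (4x4, takes a point from camera to world coordinates). Camera axes: x right, y down, z forward; pixel columns grow to the right and rows downward; lengths in mm; the calibration is good to about 2 mm. A picture is of the moment at which its call begins. There is no depth.
- sign_off(): hands the job in, once; it reports no verdict.
Trained networks look in the newest picture that a camera, given by its name, has taken for a name from the list of things; names that differ only in an ending like _2 or _b are one class to them, and where a whole thing is asked for, a point or a joint stands for the part that bears it (a point fixed in the world has none). Each returns a list of dicts, best first, with "conf" (0 to 1); they miss things now and then, are a little off and sometimes report something else, mostly with a low value. They report only what shows in the picture. A call takes as long as a camera call. They do not tell look-alikes from the thing itself.
- masks_of(camera, target): "pixels" (384x512 bool, what is visible of it) and "centre" ([row, column] in pixels, amid what is visible of it).
The state is a dict: "clock": time; "qpos": joint angles; "qvel": joint speeds; "joint_efforts": joint torques, N m; "eef_pos": TCP position; "tcp_rot": TCP orientation; "contact_force": force on the tool from outside, world axes, zero at the start; "wrist_torque": the same for the moment, N m; "opening": opening from 0.0 (shut) to 1.0 (fully open).
Only numpy, scipy, OpenCV 4.12 (cv2) and the standard library are available. Lean on these libraries where they do the work, as an engineer would, in place of code of your own. Each camera call takes 0.05 s, during which the arm holds its last target.

## Working session

There is one attempt and no reset: what is moved stays moved. The work goes in short steps, Python scripts to look and compute and a shell command to move; the robot and the scene stay as the last step left them, time stands still between calls to the robot, and variables do not carry over. Pictures are saved under pics/ and viewed, and the job is handed in when it is done.

```bash
mkdir -p pics; python3 - <<'E'
from rig import *
import cv2,numpy as np
for n in ["side","top","wrist"]:
    f=grab_frame(n); cv2.imwrite(f"pics/{n}0.png",f["pixels"][:,:,::-1])
    np.savez(f"{n}.npz",K=f["K"],E=f["extrinsics"],p=f["pixels"])
    print(n,f["K"].round(1).tolist(),f["extrinsics"].round(3).tolist())
    for t in ["ledge","cover_plate","vial_plate","vial_a","jar","fitting","spanner"]:
        print(t,[(round(m["conf"],2),np.round(m["centre"]).tolist(),int(m["pixels"].sum())) for m in masks_of(n,t)])
print(sense())
E
```

```text
side [[391.0, 0.0, 256.9], [0.0, 391.0, 189.6], [0.0, 0.0, 1.0]] [[0.845, -0.269, 0.462, 149.694], [-0.534, -0.441, 0.721, -491.49], [0.01, -0.856, -0.517, 493.092], [0.0, 0.0, 0.0, 1.0]]
ledge [(0.84, [209.0, 279.0], 7769)]
cover_plate [(0.93, [230.0, 416.0], 1343), (0.87, [293.0, 420.0], 2458), (0.78, [325.0, 327.0], 3215), (0.74, [233.0, 154.0], 1411), (0.65, [216.0, 304.0], 1382)]
vial_plate [(0.94, [173.0, 243.0], 761), (0.18, [257.0, 254.0], 748)]
vial_a [(0.76, [155.0, 286.0], 318), (0.74, [256.0, 253.0], 785), (0.67, [182.0, 171.0], 439)]
jar [(0.86, [146.0, 187.0], 587)]
fitting [(0.43, [237.0, 212.0], 158)]
spanner [(0.61, [195.0, 326.0], 120)]
top [[425.5, 0.0, 258.0], [0.0, 425.5, 190.6], [0.0, 0.0, 1.0]] [[0.011, -0.984, 0.179, 331.709], [-1.0, -0.013, -0.011, 112.884], [0.013, -0.178, -0.984, 1215.018], [0.0, 0.0, 0.0, 1.0]]
ledge []
cover_plate [(0.9, [182.0, 298.0], 1168), (0.82, [161.0, 372.0], 1027), (0.67, [275.0, 233.0], 1094), (0.58, [224.0, 362.0], 1078), (0.58, [115.0, 329.0], 936)]
vial_plate [(0.81, [191.0, 217.0], 954), (0.6, [186.0, 258.0], 5879)]
vial_a [(
[... 408 characters left out ...]
r []
fitting []
spanner []
{'clock': 1.2, 'qpos': array([-1.22238657e+00,  3.52997160e-01,  1.63337197e+00,  8.38598099e-07,
        1.15518490e+00, -2.38734997e-03]), 'qvel': array([ 0.00162746, -0.0006635 , -0.0006558 ,  0.0009077 , -0.00035243,
       -0.0016446 ]), 'joint_efforts': array([-1.09946024e-03, -6.05169153e+01, -3.42443776e+01, -1.74792135e-04,
        1.12190017e-03,  2.85614732e-05]), 'eef_pos': array([ 214.79503482, -586.9570129 ,  231.29475466]), 'tcp_rot': array([ 3.14155403e+00, -6.75014762e-07,  3.50796765e-01]), 'contact_force': array([-0.6367606 ,  0.06083402, -0.4492081 ]), 'wrist_torque': array([-0.01842756, -0.03907746,  0.04439037]), 'opening': 1.0008282365800565}
```

View pics/side0.png

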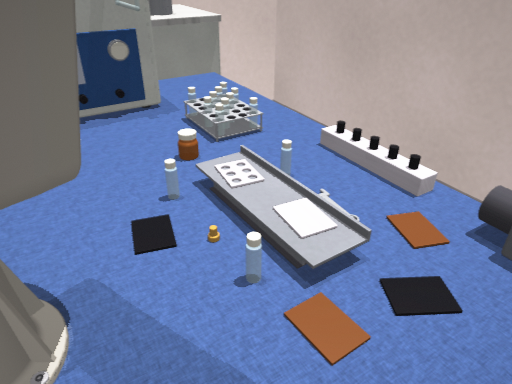

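View pics/top0.png

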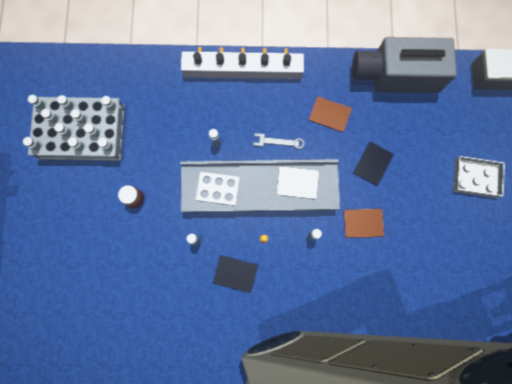

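The side and top views show the cover plate (white) on the ledge's right half: side (305,217), top (298,182). The vial plate is on the left half: top (217,190). The black and brown plates on the bench are the look-alikes. Next I'll measure the cover plate and ledge corners from the stored pictures.

```bash
cat > h.py <<'E'
import numpy as np,cv2
def back(uv,z,K,E):
    uv=np.atleast_2d(uv).astype(float); d=np.c_[(uv[:,0]-K[0,2])/K[0,0],(uv[:,1]-K[1,2])/K[1,1],np.ones(len(uv))]@E[:3,:3].T
    o=E[:3,3]; return o+d*((z-o[2])/d[:,2])[:,None]
def proj(P,K,E):
    P=np.atleast_2d(P); c=(P-E[:3,3])@E[:3,:3]; return np.c_[c[:,0]/c[:,2]*K[0,0]+K[0,2],c[:,1]/c[:,2]*K[1,1]+K[1,2]]
E
python3 - <<'E'
from h import *
for n,roi in (("top",(150,272,210,330)),("side",(190,265,245,345))):
    f=np.load(n+".npz");p=f["p"];
    r0,c0,r1,c1=roi
    m=np.zeros(p.shape[:2],np.uint8)
    g=p[150:212,272:330] if n=="top" else None
    if n=="top": m[150:212,272:330]=(p[150:212,272:330].min(2)>195)
    else: m[190:245,265:345]=(p[190:245,265:345].min(2)>185)
    cs,_=cv2.findContours(m,cv2.RETR_EXTERNAL,cv2.CHAIN_APPROX_NONE); c=max(cs,key=cv2.contourArea)
    r=cv2.minAreaRect(back(c[:,0,:],56,f["K"],f["E"])[:,:2].astype(np.float32))
    print(n,cv2.contourArea(c),r); print(cv2.boxPoints(r).round(1).tolist())
    x0=c[:,0,:].min(0)-60
    im=p[:,:,::-1].copy()
    x,y,w,h=(165,140,190,90) if n=="top" else (180,130,200,140)
    cv2.imwrite(f"pics/{n}z.png",cv2.resize(im[y:y+h,x:x+w],None,fx=4,fy=4,interpolation=cv2.INTER_CUBIC))
E
```

```text
top 1077.5 ((568.9009399414062, -10.104419708251953), (112.34013366699219, 81.68177795410156), 84.317138671875)
[[522.7000122070312, -62.0], [604.0, -70.0], [615.0999755859375, 41.70000076293945], [533.7999877929688, 49.79999923706055]]
side 3094.5 ((566.559326171875, -6.8780364990234375), (183.8650665283203, 148.45223999023438), 58.382049560546875)
[[455.20001220703125, -46.29999923706055], [581.5999755859375, -124.0999984741211], [678.0, 32.5], [551.5, 110.30000305175781]]
```

View pics/topz.png

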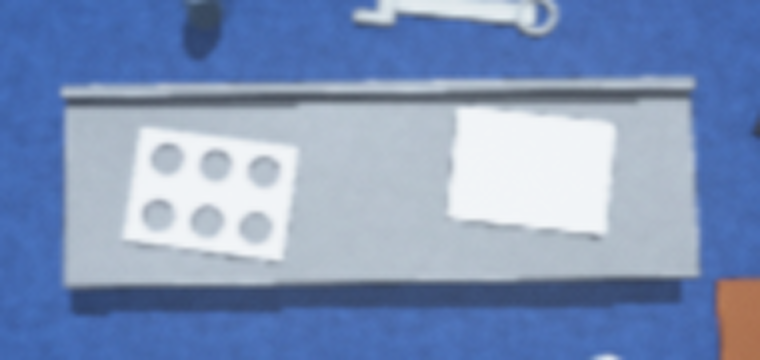

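View pics/sidez.png

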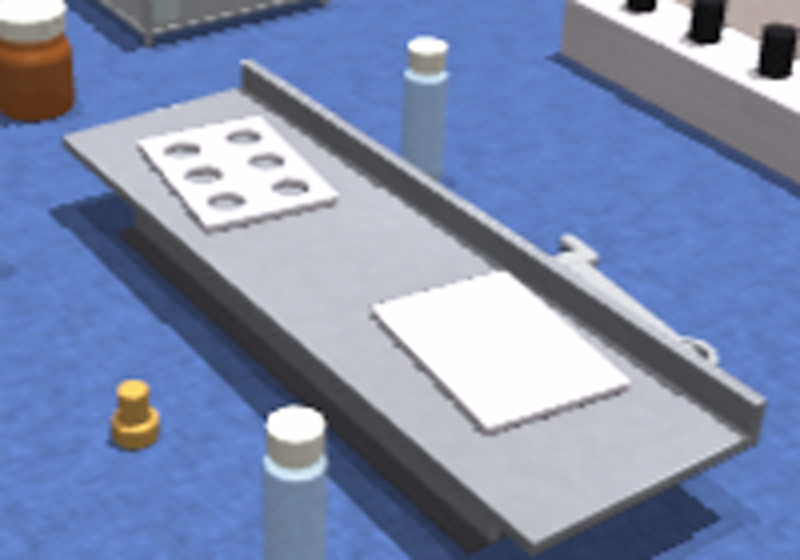

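```bash
python3 - <<'E'
from h import *
f=np.load("top.npz");K,E=f["K"],f["E"]
z=lambda a:(np.array(a,float)+.5)/4-.5+[165,140]
fr=back(z([(66,287),(699,276)]),50,K,E); fe=back(z([(63,97),(694,88)]),68,K,E); ft=back(z([(62,88),(694,78)]),68,K,E)
print(fr.round(1),fe.round(1),ft.round(1))
pl=back(z([(456,107),(616,122),(607,236),(448,218)]),56,K,E);print("plate",pl.round(1).tolist(),pl.mean(0))
pv=back(z([(139,127),(298,147),(283,261),(123,240)]),56,K,E);print("vial plate",pv.round(1).tolist())
s=np.load("side.npz");zs=lambda a:(np.array(a,float)+.5)/4-.5+[180,130]
print("side plate",back(zs([(372,308),(505,272),(630,380),(490,428)]),56,s["K"],s["E"]).round(1).tolist())
print("side ledge",back(zs([(65,140),(533,543),]),50,s["K"],s["E"]).round(1).tolist(), back(zs([(750,440)]),50,s["K"],s["E"]).round(1).tolist(),back(zs([(242,62),(757,402)]),68,s["K"],s["E"]).round(1).tolist())
E
```

```text
[[ 482.3  310.4   50. ]
 [ 495.4 -126.4   50. ]] [[ 612.1  315.1   68. ]
 [ 624.8 -122.3   68. ]] [[ 618.5  316.1   68. ]
 [ 631.9 -122.5   68. ]]
plate [[611.8, 42.6, 56.0], [602.6, -69.5, 56.0], [521.7, -62.1, 56.0], [532.9, 47.9, 56.0]] [567.2155467  -10.27227407  56.        ]
vial plate [[594.4, 263.5, 56.0], [581.6, 152.5, 56.0], [501.4, 161.3, 56.0], [514.5, 271.7, 56.0]]
side plate [[532.0, 45.9, 56.0], [610.7, 37.7, 56.0], [601.4, -68.6, 56.0], [522.3, -62.9, 56.0]]
side ledge [[481.5, 304.9, 50.0], [494.9, -127.7, 50.0]] [[622.8, -126.1, 50.0]] [[611.8, 313.3, 68.0], [626.6, -122.9, 68.0]]
```

Ledge yaw is about 0.030 rad. In the ledge frame (u along x, v along y), the fence is at u=621.3 and the right end at v=-142. The plate centre is at u=566, v=-27, yawed about -0.125 rad relative to the ledge. The measured widths (130 and 80x110) match the given sizes.

Plan: push the short side along -v by about 90 mm with two fingertips, then push the long front side into the fence.

```bash
python3 -m inch '[{"gripper":0.04,"tx":0.037,"ty":-0.033},{"gripper":0.04,"tx":0.037,"ty":-0.033},{"gripper":0.04,"tx":0.037,"ty":-0.033},{"gripper":0.04,"tx":0.037,"ty":-0.033},{"gripper":0.04,"tx":0.037,"ty":-0.033},{"gripper":0.04,"tx":0.037,"ty":-0.033},{"gripper":0.04,"tx":0.037,"ty":-0.033},{"gripper":0.04,"tx":0.037,"ty":-0.033}]' 30
python3 -m inch '[{"gripper":0.04,"spin":-8.5},{"gripper":0.04,"spin":-8.5},{"gripper":0.04,"spin":-8.5},{"gripper":0.04,"spin":-8.5},{"gripper":0.04,"spin":-8.5},{"gripper":0.04,"spin":-8.5},{"gripper":0.04,"spin":-8.5},{"gripper":0.04,"spin":-8.5}]'
cat >> h.py <<'E'
def off(u,v,z,yaw):
    from rig import sense
    s=sense(); p=s["eef_pos"]; a=s["tcp_rot"][2]
    t=np.array([u*.9995-v*.03,u*.03+v*.9995,z])-p
    c,n=np.cos(a),np.sin(a)
    print("t",s["clock"],"tcp",p.round(1),"uv",(p[0]*.9995+p[1]*.03).round(1),(-p[0]*.03+p[1]*.9995).round(1),"yaw",a.round(3),"F",s["contact_force"].round(1),"op",round(float(s["opening"]),2))
    print("tool mm",np.round([c*t[0]+n*t[1],n*t[0]-c*t[1],-t[2]],1),"spin deg",round(float(-np.degrees(yaw-a)),2))
E
python3 -c "from h import *;off(566,62,231,1.6)"
```

```text
t 1.2 tcp [ 214.8 -587.   231.3] uv 197.1 -593.1 yaw 0.351 F [-0.6  0.1 -0.4] op 1.0
tool mm [ 5.566e+02 -5.054e+02  3.000e-01] spin deg -71.57$[0]: bad value
$[0]: bad value
```

```bash
python3 -m inch '[{"gripper":0.04,"tx":0.037,"ty":-0.033,"tz":0,"spin":0},{"gripper":0.04,"tx":0.037,"ty":-0.033,"tz":0,"spin":0},{"gripper":0.04,"tx":0.037,"ty":-0.033,"tz":0,"spin":0},{"gripper":0.04,"tx":0.037,"ty":-0.033,"tz":0,"spin":0},{"gripper":0.04,"tx":0.037,"ty":-0.033,"tz":0,"spin":0},{"gripper":0.04,"tx":0.037,"ty":-0.033,"tz":0,"spin":0},{"gripper":0.04,"tx":0.037,"ty":-0.033,"tz":0,"spin":0},{"gripper":0.04,"tx":0.037,"ty":-0.033,"tz":0,"spin":0}]' 30
python3 -c "from h import *;off(566,62,231,1.6)"
```

```text
clock: 2.0
eef_pos: [402.7, -235.6, 231.6]
tcp_rot: [3.141, -0.001, 0.35]
contact_force: [0.9, -1.0, -0.2]
opening: 0.47
t 2.0 tcp [ 402.7 -235.6  231.6] uv 395.4 -247.5 yaw 0.35 F [ 0.9 -1.  -0.2] op 0.47
tool mm [ 259.3 -240.1    0.6] spin deg -71.59
```

```bash
python3 -m inch '[{"gripper":0.04,"tx":0.032,"ty":-0.030,"tz":0,"spin":0},{"gripper":0.04,"tx":0.032,"ty":-0.030,"tz":0,"spin":0},{"gripper":0.04,"tx":0.032,"ty":-0.030,"tz":0,"spin":0},{"gripper":0.04,"tx":0.032,"ty":-0.030,"tz":0,"spin":0},{"gripper":0.04,"tx":0.032,"ty":-0.030,"tz":0,"spin":0},{"gripper":0.04,"tx":0.032,"ty":-0.030,"tz":0,"spin":0},{"gripper":0.04,"tx":0.032,"ty":-0.030,"tz":0,"spin":0},{"gripper":0.04,"tx":0.032,"ty":-0.030,"tz":0,"spin":0}]'
python3 -m inch '[{"gripper":0.04,"tx":0,"ty":0,"tz":0,"spin":-8.5},{"gripper":0.04,"tx":0,"ty":0,"tz":0.01,"spin":-8.5},{"gripper":0.04,"tx":0,"ty":0,"tz":0.02,"spin":-8.5},{"gripper":0.04,"tx":0,"ty":0,"tz":0.02,"spin":-8.5},{"gripper":0.04,"tx":0,"ty":0,"tz":0.02,"spin":-8.5},{"gripper":0.04,"tx":0,"ty":0,"tz":0.02,"spin":-8.5},{"gripper":0.04,"tx":0,"ty":0,"tz":0.01,"spin":-8.5},{"gripper":0.04,"tx":0,"ty":0,"tz":0,"spin":-8.5}]'
python3 -c "from h import *;off(566,62,62,1.6)"
```

```text
clock: 2.8
eef_pos: [560.6, 77.9, 231.4]
tcp_rot: [3.141, -0.0, 0.351]
contact_force: [0.1, -1.3, 0.4]
opening: 0.463
clock: 3.6
eef_pos: [558.8, 75.9, 129.5]
tcp_rot: [-3.139, 0.0, 1.544]
contact_force: [0.8, 0.5, 0.5]
opening: 0.465
t 3.6 tcp [558.8  75.9 129.5] uv 560.8 59.1 yaw 1.544 F [0.8 0.5 0.5] op 0.47
tool mm [ 3.2  4.9 67.5] spin deg -3.22
```

```bash
python3 -m inch '[{"gripper":0.04,"tx":0.003,"ty":0.005,"tz":0.01,"spin":-3.2},{"gripper":0.04,"tx":0,"ty":0,"tz":0.012,"spin":0},{"gripper":0.04,"tx":0,"ty":0,"tz":0.012,"spin":0},{"gripper":0.04,"tx":0,"ty":0,"tz":0.012,"spin":0},{"gripper":0.04,"tx":0,"ty":0,"tz":0.012,"spin":0},{"gripper":0.04,"tx":0,"ty":0,"tz":0.008,"spin":0},{"gripper":0.04,"tx":0,"ty":0,"tz":0.003,"spin":0},{"gripper":0.04,"tx":0,"ty":0,"tz":0,"spin":0}]'
python3 - <<'E'
from h import *
from rig import *
off(566,62,52,1.6)
for n in("side","wrist"):
    f=grab_frame(n); cv2.imwrite(f"pics/{n}1.png",f["pixels"][:,:,::-1])
    if n=="side":cv2.imwrite("pics/side1z.png",cv2.resize(f["pixels"][130:270,180:380,::-1],None,fx=4,fy=4,interpolation=cv2.INTER_CUBIC))
E
```

```text
clock: 4.4
eef_pos: [564.8, 78.8, 61.8]
tcp_rot: [-3.141, 0.0, 1.593]
contact_force: [0.3, 0.9, -0.6]
opening: 0.473
t 4.4 tcp [564.8  78.8  61.8] uv 566.9 61.9 yaw 1.593 F [ 0.3  0.9 -0.6] op 0.47
tool mm [ 0.1 -0.9  9.8] spin deg -0.38
```

View pics/side1z.png

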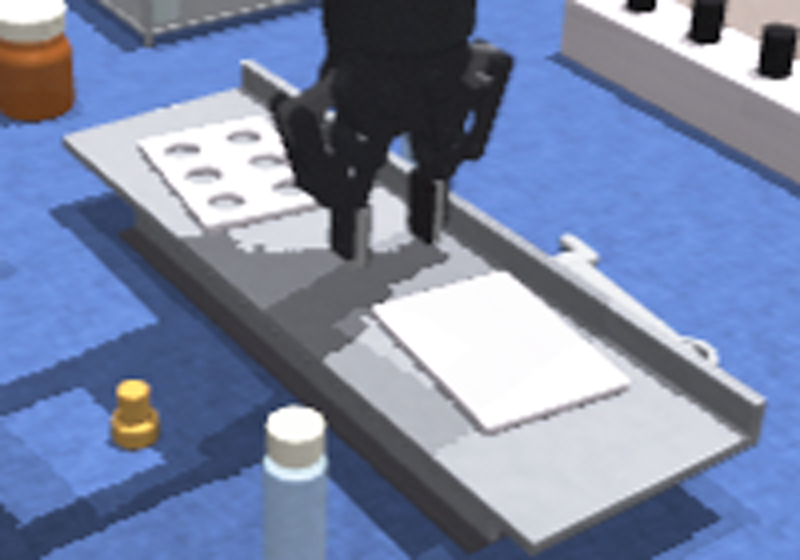

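View pics/wrist1.png

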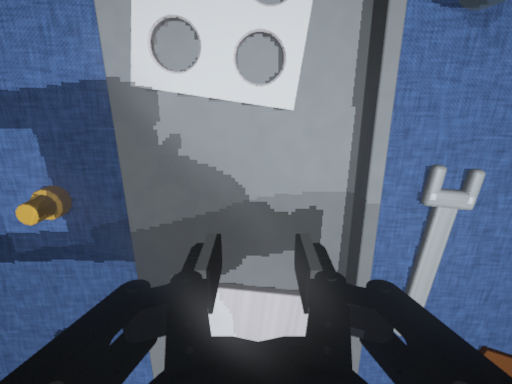

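The fingertips (side zoom at about (358,262) and (430,240)) hover over the ledge between the two plates, clear of the fence. Now I'll lower carefully until they touch.

```bash
python3 -m inch '[{"gripper":0.04,"tx":0,"ty":-0.001,"tz":0.002,"spin":-0.4},{"gripper":0.04,"tx":0,"ty":0,"tz":0.002,"spin":0},{"gripper":0.04,"tx":0,"ty":0,"tz":0.001,"spin":0},{"gripper":0.04,"tx":0,"ty":0,"tz":0.001,"spin":0},{"gripper":0.04,"tx":0,"ty":0,"tz":0.001,"spin":0},{"gripper":0.04,"tx":0,"ty":0,"tz":0.001,"spin":0},{"gripper":0.04,"tx":0,"ty":0,"tz":0.001,"spin":0},{"gripper":0.04,"tx":0,"ty":0,"tz":0,"spin":0}]'

```

```text
clock: 5.3
eef_pos: [564.0, 78.9, 53.1]
tcp_rot: [-3.141, 0.0, 1.6]
contact_force: [-0.3, -0.1, -0.8]
opening: 0.469
```

```bash
python3 -m inch '[{"gripper":0.04,"tx":0,"ty":0,"tz":0.0005,"spin":0},{"gripper":0.04,"tx":0,"ty":0,"tz":0.0005,"spin":0},{"gripper":0.04,"tx":0,"ty":0,"tz":0.0005,"spin":0},{"gripper":0.04,"tx":0,"ty":0,"tz":0.0005,"spin":0},{"gripper":0.04,"tx":0,"ty":0,"tz":0.0005,"spin":0},{"gripper":0.04,"tx":0,"ty":0,"tz":0.0005,"spin":0},{"gripper":0.04,"tx":0,"ty":0,"tz":0,"spin":0},{"gripper":0.04,"tx":0,"ty":0,"tz":0,"spin":0}]'

```

```text
clock: 6.1
eef_pos: [564.1, 78.9, 50.3]
tcp_rot: [3.142, -0.0, 1.6]
contact_force: [0.1, 0.1, -0.4]
opening: 0.466
```

```bash
python3 -m inch '[{"gripper":0.04,"tx":0,"ty":0,"tz":0.0005,"spin":0},{"gripper":0.04,"tx":0,"ty":0,"tz":0.0005,"spin":0},{"gripper":0.04,"tx":0,"ty":0,"tz":0.0005,"spin":0},{"gripper":0.04,"tx":0,"ty":0,"tz":0.0005,"spin":0},{"gripper":0.04,"tx":0,"ty":0,"tz":0,"spin":0},{"gripper":0.04,"tx":0,"ty":0,"tz":0,"spin":0},{"gripper":0.04,"tx":0,"ty":0,"tz":0,"spin":0},{"gripper":0.04,"tx":0,"ty":0,"tz":0,"spin":0}]'
python3 - <<'E'
from h import *
from rig import *
f=grab_frame("side"); cv2.imwrite("pics/side2z.png",cv2.resize(f["pixels"][160:240,230:330,::-1],None,fx=7,fy=7,interpolation=cv2.INTER_CUBIC))
E
```

```text
clock: 6.9
eef_pos: [564.1, 78.9, 48.6]
tcp_rot: [3.142, -0.0, 1.601]
contact_force: [-1.8, -0.5, 5.7]
opening: 0.468
```

View pics/side2z.png

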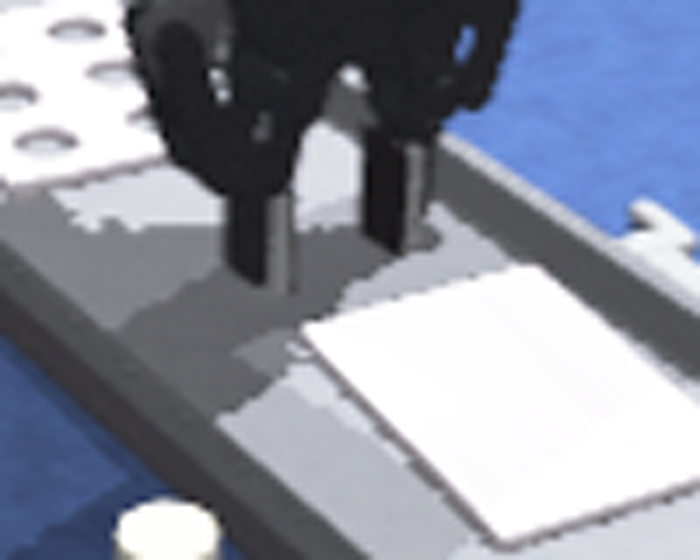

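Contact with the ledge shows at TCP z of about 48.7 (5.7 N). I'll raise 2 mm and push along -v, slowly.

```bash
python3 -m inch '[{"gripper":0.04,"tx":0,"ty":0,"tz":-0.002,"spin":0},{"gripper":0.04,"tx":-0.008,"ty":0,"tz":0,"spin":0},{"gripper":0.04,"tx":-0.008,"ty":0,"tz":0,"spin":0},{"gripper":0.04,"tx":-0.008,"ty":0,"tz":0,"spin":0},{"gripper":0.04,"tx":-0.008,"ty":0,"tz":0,"spin":0},{"gripper":0.04,"tx":-0.008,"ty":0,"tz":0,"spin":0},{"gripper":0.04,"tx":-0.008,"ty":0,"tz":0,"spin":0},{"gripper":0.04,"tx":-0.008,"ty":0,"tz":0,"spin":0}]'
python3 - <<'E'
from h import *
from rig import *
off(566,-51,51,1.6)
f=grab_frame("side"); cv2.imwrite("pics/side3z.png",cv2.resize(f["pixels"][160:270,230:370,::-1],None,fx=5,fy=5,interpolation=cv2.INTER_CUBIC))
E
```

```text
clock: 7.75
eef_pos: [565.7, 22.1, 50.2]
tcp_rot: [-3.142, 0.0, 1.6]
contact_force: [0.5, -0.4, -0.5]
opening: 0.469
t 7.75 tcp [565.7  22.1  50.2] uv 566.1 5.1 yaw 1.6 F [ 0.5 -0.4 -0.5] op 0.47
tool mm [-56.1  -0.1  -0.8] spin deg 0.02
```

View pics/side3z.png

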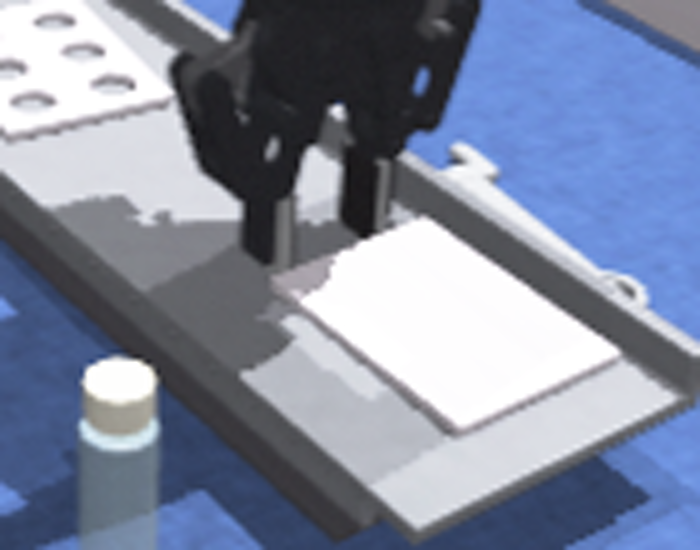

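The picture shows the fingertips behind the plate's left edge, and the plate has moved (right corner from (337,225) to (354,232)). Continuing.

```bash
python3 -m inch '[{"gripper":0.04,"tx":-0.006,"ty":0,"tz":-0.0004,"spin":0},{"gripper":0.04,"tx":-0.006,"ty":0,"tz":0,"spin":0},{"gripper":0.04,"tx":-0.006,"ty":0,"tz":0,"spin":0},{"gripper":0.04,"tx":-0.006,"ty":0,"tz":0,"spin":0},{"gripper":0.04,"tx":-0.006,"ty":0,"tz":0,"spin":0},{"gripper":0.04,"tx":-0.006,"ty":0,"tz":0,"spin":0},{"gripper":0.04,"tx":-0.005,"ty":0,"tz":0,"spin":0},{"gripper":0.04,"tx":0,"ty":0,"tz":0,"spin":0}]'
cat > look.py <<'E'
from h import *
from rig import *
import sys
tag=sys.argv[1]
for n,(x,y,w,h),s in (("side",(230,160,140,110),5),("top",(255,150,110,70),7)):
    f=grab_frame(n);p=f["pixels"];np.savez(f"{n}{tag}.npz",K=f["K"],E=f["extrinsics"],p=p)
    cv2.imwrite(f"pics/{n}_{tag}.png",cv2.resize(p[y:y+h,x:x+w,::-1],None,fx=s,fy=s,interpolation=cv2.INTER_CUBIC))
E
python3 look.py 4; python3 -c "from h import *;off(566,-51,51,1.6)"
```

```text
clock: 8.6
eef_pos: [567.0, -18.8, 50.7]
tcp_rot: [3.142, 0.0, 1.6]
contact_force: [1.0, -0.4, 0.4]
opening: 0.467
t 8.7 tcp [566.9 -18.3  50.7] uv 566.1 -35.2 yaw 1.6 F [-0.2  0.4 -0.1] op 0.47
tool mm [-15.7  -0.2  -0.3] spin deg 0.01
```

View pics/side_4.png

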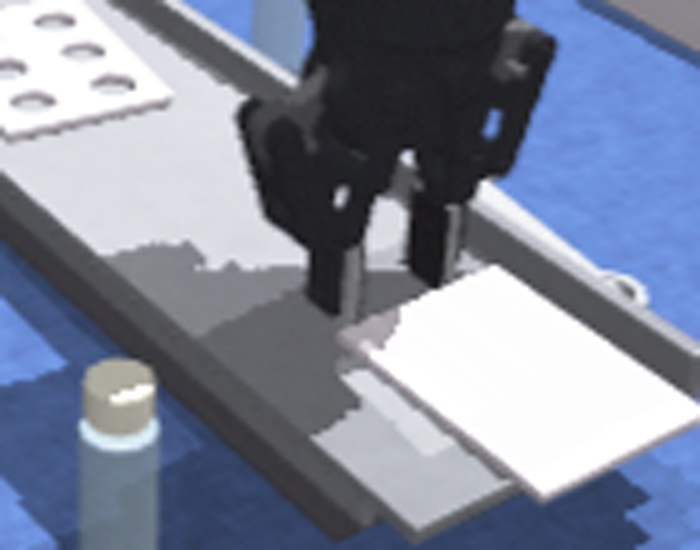

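View pics/top_4.png

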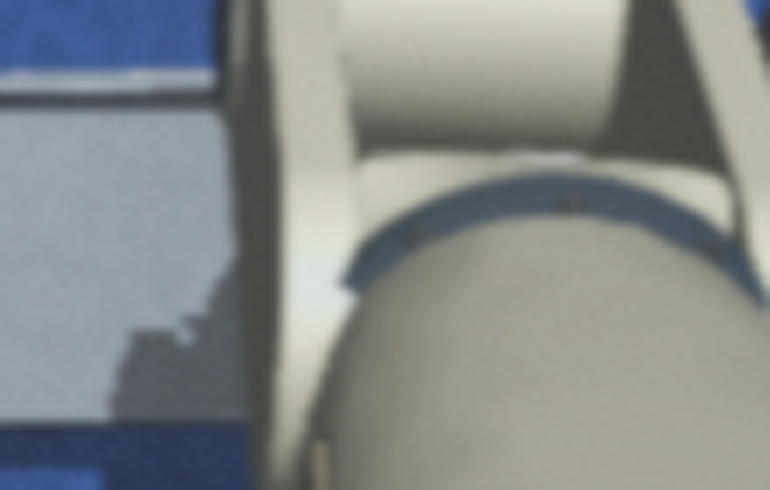

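```bash
cat >> h.py <<'E'
def uv(P): return np.c_[P[:,0]*.9995+P[:,1]*.03,-P[:,0]*.03+P[:,1]*.9995].round(1)
E
python3 - <<'E'
from h import *
f=np.load("side4.npz")
c=(np.array([(340,333),(497,265),(699,405),(545,492)])+.5)/5-.5+[230,160]
P=back(c,56,f["K"],f["E"]); print(uv(P).tolist(),uv(P.mean(0)[None]))
E
```

```text
[[533.3, -49.5], [613.9, -48.4], [613.4, -153.6], [534.2, -157.3]] [[ 573.7 -102.2]]
```

Plate is aligned with the ledge now, centre v about -102.5 (overhang about 15 mm), 7 mm from the fence. 15 mm more.

```bash
python3 -m inch '[{"gripper":0.04,"tx":-0.004,"ty":0,"tz":0,"spin":0},{"gripper":0.04,"tx":-0.004,"ty":0,"tz":0,"spin":0},{"gripper":0.04,"tx":-0.004,"ty":0,"tz":0,"spin":0},{"gripper":0.04,"tx":-0.003,"ty":0,"tz":0,"spin":0},{"gripper":0.04,"tx":0,"ty":0,"tz":0,"spin":0},{"gripper":0.04,"tx":0.01,"ty":0,"tz":0,"spin":0},{"gripper":0.04,"tx":0.02,"ty":0,"tz":-0.02,"spin":0},{"gripper":0.04,"tx":0,"ty":0,"tz":-0.045,"spin":0}]'
python3 look.py 5; python3 -c "from h import *;off(500,-117,115,0.03)"
```

```text
clock: 9.5
eef_pos: [563.7, -0.9, 113.3]
tcp_rot: [-3.135, -0.001, 1.601]
contact_force: [0.2, 0.1, 1.1]
opening: 0.47
t 9.6 tcp [569.8  -1.9 120.5] uv 569.4 -19.0 yaw 1.602 F [0.9 0.3 0.1] op 0.47
tool mm [-97.9 -69.5   5.5] spin deg 90.05
```

View pics/side_5.png

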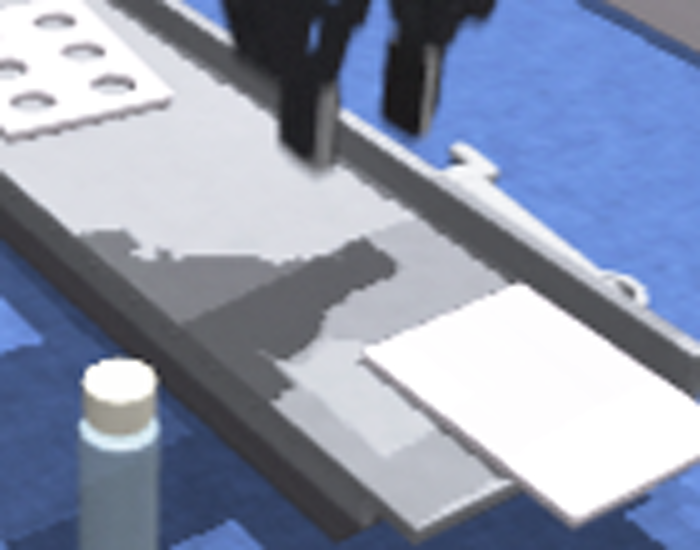

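```bash
python3 -m inch '[{"gripper":0.04,"tx":0,"ty":0,"tz":0,"spin":8.5},{"gripper":0.04,"tx":0,"ty":0,"tz":0,"spin":8.5},{"gripper":0.04,"tx":0,"ty":0,"tz":0,"spin":8.5},{"gripper":0.04,"tx":0,"ty":0,"tz":0,"spin":8.5},{"gripper":0.04,"tx":0,"ty":0,"tz":0,"spin":8.5},{"gripper":0.04,"tx":0,"ty":0,"tz":0,"spin":8.5},{"gripper":0.04,"tx":0,"ty":0,"tz":0,"spin":8.5},{"gripper":0.04,"tx":0,"ty":0,"tz":0,"spin":8.5}]'
python3 -m inch '[{"gripper":0.04,"tx":0,"ty":0,"tz":0,"spin":8},{"gripper":0.04,"tx":0,"ty":0,"tz":0,"spin":8},{"gripper":0.04,"tx":0,"ty":0,"tz":0,"spin":6},{"gripper":0.04,"tx":-0.023,"ty":0.032,"tz":0,"spin":0},{"gripper":0.04,"tx":-0.023,"ty":0.032,"tz":0,"spin":0},{"gripper":0.04,"tx":-0.023,"ty":0.032,"tz":0,"spin":0},{"gripper":0.04,"tx":0,"ty":0,"tz":0,"spin":0},{"gripper":0.04,"tx":0,"ty":0,"tz":0,"spin":0}]'
python3 -c "
from h import *
off(503,-117,50.9,0.03)
f=np.load('top5.npz');cv2.imwrite('pics/side5w.png',cv2.resize(np.load('side5.npz')['p'][190:280,270:410,::-1],None,fx=5,fy=5,interpolation=cv2.INTER_CUBIC))"
```

```text
clock: 10.4
eef_pos: [566.3, -2.6, 115.4]
tcp_rot: [-3.141, 0.0, 0.408]
contact_force: [0.5, -0.0, 0.7]
opening: 0.468
clock: 11.2
eef_pos: [500.3, -101.2, 115.7]
tcp_rot: [-3.141, -0.0, 0.028]
contact_force: [-0.3, 0.3, -0.6]
opening: 0.467
t 11.2 tcp [ 500.3 -101.2  115.7] uv 497.0 -116.2 yaw 0.028 F [-0.3  0.3 -0.6] op 0.47
tool mm [ 6.   0.8 64.8] spin deg -0.12
```

View pics/side5w.png

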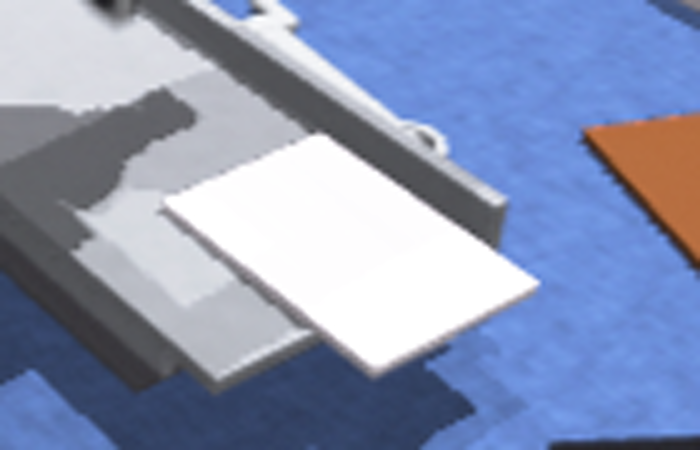

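```bash
python3 - <<'E'
from h import *
f=np.load("side5.npz")
c=(np.array([(163,203),(320,131),(540,283),(376,372)])+.5)/5-.5+[270,190]
P=back(c,56,f["K"],f["E"]); print(uv(P).tolist(),uv(P.mean(0)[None]))
c=(np.array([(215,384),(500,240)])+.5)/5-.5+[270,190];print(uv(back(c,50,f["K"],f["E"])))
E
python3 -m inch '[{"gripper":0.04,"tx":0.003,"ty":0,"tz":0.010,"spin":0},{"gripper":0.04,"tx":0,"ty":0,"tz":0.012,"spin":0},{"gripper":0.04,"tx":0,"ty":0,"tz":0.012,"spin":0},{"gripper":0.04,"tx":0,"ty":0,"tz":0.012,"spin":0},{"gripper":0.04,"tx":0,"ty":0,"tz":0.010,"spin":0},{"gripper":0.04,"tx":0,"ty":0,"tz":0.006,"spin":0},{"gripper":0.04,"tx":0,"ty":0,"tz":0.002,"spin":0},{"gripper":0.04,"tx":0,"ty":0,"tz":0,"spin":0}]'
python3 -c "
from h import *
off(530,-117,50.9,0.03)"
```

```text
[[532.6, -63.8], [613.8, -61.6], [613.5, -172.4], [532.3, -173.8]] [[ 573.1 -117.9]]
[[ 488.8 -144.1]
 [ 627.  -143.1]]
clock: 12.0
eef_pos: [503.3, -101.0, 51.4]
tcp_rot: [-3.141, 0.0, 0.03]
contact_force: [0.0, 0.7, -0.2]
opening: 0.469
t 12.0 tcp [ 503.3 -101.    51.4] uv 500.0 -116.1 yaw 0.03 F [ 0.   0.7 -0.2] op 0.47
tool mm [29.9  0.9  0.5] spin deg -0.02
```

Overhang after the first push is about 30 mm (right edge at v=-173, ledge end at v=-142 to -144). Now the push to the fence, slowly and watching the force.

```bash
python3 -m inch '[{"gripper":0.04,"tx":0.006,"ty":0,"tz":0.0004,"spin":0},{"gripper":0.04,"tx":0.006,"ty":0,"tz":0,"spin":0},{"gripper":0.04,"tx":0.005,"ty":0,"tz":0,"spin":0},{"gripper":0.04,"tx":0.003,"ty":0,"tz":0,"spin":0},{"gripper":0.04,"tx":0.003,"ty":0,"tz":0,"spin":0},{"gripper":0.04,"tx":0.003,"ty":0,"tz":0,"spin":0},{"gripper":0.04,"tx":0.001,"ty":0,"tz":0,"spin":0},{"gripper":0.04,"tx":0,"ty":0,"tz":0,"spin":0}]'
python3 -c "
from h import *
off(530,-117,50.9,0.03)"
```

```text
clock: 12.8
eef_pos: [530.4, -100.2, 51.2]
tcp_rot: [-3.142, 0.0, 0.03]
contact_force: [0.2, -0.7, 1.6]
opening: 0.467
t 12.8 tcp [ 530.4 -100.2   51.2] uv 527.1 -116.1 yaw 0.03 F [ 0.2 -0.7  1.6] op 0.47
tool mm [2.8 0.9 0.3] spin deg -0.02
```

```bash
python3 -m inch '[{"gripper":0.04,"tx":0.0005,"ty":0,"tz":0,"spin":0},{"gripper":0.04,"tx":0.0005,"ty":0,"tz":0,"spin":0},{"gripper":0.04,"tx":0.0005,"ty":0,"tz":0,"spin":0},{"gripper":0.04,"tx":0.0005,"ty":0,"tz":0,"spin":0},{"gripper":0.04,"tx":0.0005,"ty":0,"tz":0,"spin":0},{"gripper":0.04,"tx":0.0005,"ty":0,"tz":0,"spin":0},{"gripper":0.04,"tx":0,"ty":0,"tz":0,"spin":0},{"gripper":0.04,"tx":0,"ty":0,"tz":0,"spin":0}]'
python3 -c "
from h import *
off(530,-117,50.9,0.03)"
```

```text
clock: 13.6
eef_pos: [533.5, -100.1, 51.3]
tcp_rot: [3.142, -0.0, 0.03]
contact_force: [0.9, 0.3, 0.2]
opening: 0.468
t 13.6 tcp [ 533.5 -100.1   51.3] uv 530.2 -116.1 yaw 0.03 F [0.9 0.3 0.2] op 0.47
tool mm [-0.2  0.9  0.4] spin deg -0.02
```

```bash
python3 -m inch '[{"gripper":0.04,"tx":0.0005,"ty":0,"tz":0,"spin":0},{"gripper":0.04,"tx":0.0005,"ty":0,"tz":0,"spin":0},{"gripper":0.04,"tx":0.0005,"ty":0,"tz":0,"spin":0},{"gripper":0.04,"tx":0.0005,"ty":0,"tz":0,"spin":0},{"gripper":0.04,"tx":0,"ty":0,"tz":0,"spin":0},{"gripper":0.04,"tx":0,"ty":0,"tz":0,"spin":0},{"gripper":0.04,"tx":0,"ty":0,"tz":0,"spin":0},{"gripper":0.04,"tx":0,"ty":0,"tz":0,"spin":0}]'
python3 look.py 6; python3 -c "
from h import *
off(530,-117,50.9,0.03)
cv2.imwrite('pics/side6w.png',cv2.resize(np.load('side6.npz')['p'][190:280,270:410,::-1],None,fx=5,fy=5,interpolation=cv2.INTER_CUBIC))"
```

```text
clock: 14.4
eef_pos: [533.9, -100.0, 51.1]
tcp_rot: [-3.141, 0.003, 0.03]
contact_force: [-5.7, -1.1, 4.5]
opening: 0.464
t 14.5 tcp [ 533.9 -100.    51.1] uv 530.6 -116.0 yaw 0.03 F [-6.9 -0.7  4.4] op 0.47
tool mm [-0.7  1.   0.2] spin deg -0.01
```

View pics/side6w.png

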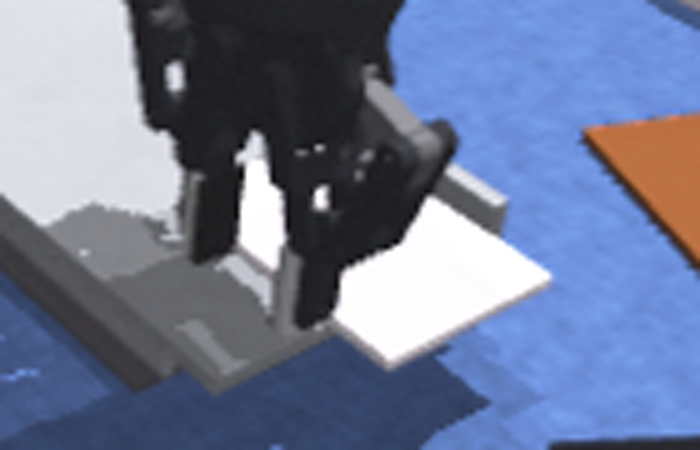

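The plate has stopped against the fence: 6–7 N reaction, and the TCP stalled at u=530.6 as predicted. Now I'll back off, rise and check.

```bash
python3 -m inch '[{"gripper":0.04,"tx":-0.002,"ty":0,"tz":0,"spin":0},{"gripper":0.04,"tx":-0.01,"ty":0,"tz":0,"spin":0},{"gripper":0.04,"tx":-0.015,"ty":0,"tz":0,"spin":0},{"gripper":0.04,"tx":0,"ty":0,"tz":-0.02,"spin":0},{"gripper":0.04,"tx":0,"ty":0,"tz":-0.045,"spin":0},{"gripper":0.04,"tx":0,"ty":0,"tz":-0.045,"spin":0},{"gripper":0.04,"tx":0,"ty":0,"tz":-0.045,"spin":0},{"gripper":0.04,"tx":0,"ty":0,"tz":-0.03,"spin":0}]'
python3 -m inch '[{"gripper":0.04,"tx":-0.01,"ty":0.04,"tz":0,"spin":0},{"gripper":0.04,"tx":-0.01,"ty":0.045,"tz":0,"spin":0},{"gripper":0.04,"tx":-0.01,"ty":0.045,"tz":0,"spin":0},{"gripper":0.04,"tx":-0.01,"ty":0.045,"tz":0,"spin":0},{"gripper":0.04,"tx":-0.01,"ty":0.045,"tz":0,"spin":0},{"gripper":0.04,"tx":-0.01,"ty":0.045,"tz":0,"spin":0},{"gripper":0.04,"tx":-0.01,"ty":0.04,"tz":0,"spin":0},{"gripper":0.04,"tx":0,"ty":0,"tz":0,"spin":0}]'
python3 look.py 7; python3 -c "
from h import *
off(530,-117,50.9,0.03)
cv2.imwrite('pics/side7w.png',cv2.resize(np.load('side7.npz')['p'][130:280,210:410,::-1],None,fx=4,fy=4,interpolation=cv2.INTER_CUBIC))
cv2.imwrite('pics/top7w.png',cv2.resize(np.load('top7.npz')['p'][140:230,170:360,::-1],None,fx=4,fy=4,interpolation=cv2.INTER_CUBIC))"
```

```text
clock: 15.3
eef_pos: [509.0, -101.0, 239.6]
tcp_rot: [3.141, -0.004, 0.03]
contact_force: [0.2, 0.5, -0.1]
opening: 0.467
clock: 16.1
eef_pos: [446.1, -412.2, 236.1]
tcp_rot: [3.139, -0.001, 0.026]
contact_force: [0.2, -0.0, 0.0]
opening: 0.475
t 16.2 tcp [ 446.7 -408.3  235.9] uv 434.2 -421.5 yaw 0.028 F [-0.3  0.4 -0.1] op 0.47
tool mm [  95.  -304.7  185. ] spin deg -0.14
```

View pics/side7w.png

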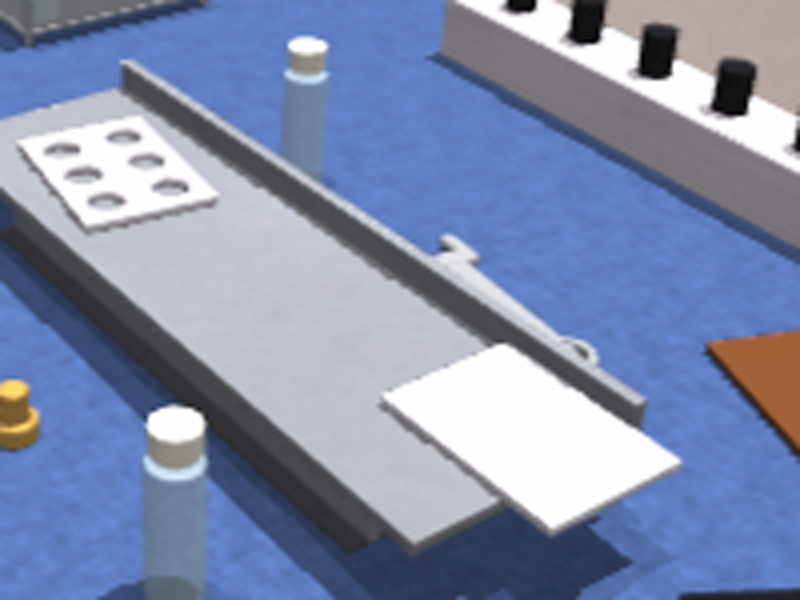

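View pics/top7w.png

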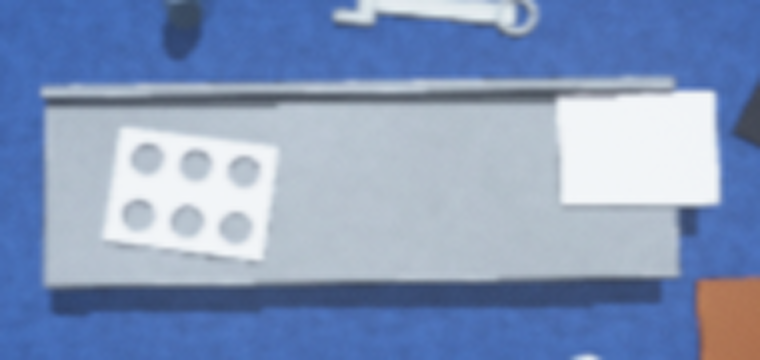

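```bash
python3 - <<'E'
from h import *
f=np.load("top7.npz");K,E=f["K"],f["E"]
z=lambda a,o,s=4:(np.array(a,float)+.5)/s-.5+o
o=[170,140]
P=back(z([(556,97),(716,91),(720,205),(562,205)],o),56,K,E);print(uv(P).tolist(),uv(P.mean(0)[None]))
print("end",uv(back(z([(680,276)],o),50,K,E)),uv(back(z([(674,88)],o),68,K,E)))
s=np.load("side7.npz");o=[210,130];K2,E2=s["K"],s["E"]
P=back(z([(383,401),(505,344),(680,462),(551,530)],o),56,K2,E2);print(uv(P).tolist(),uv(P.mean(0)[None]))
print("end",uv(back(z([(413,543)],o),50,K2,E2)),uv(back(z([(638,403)],o),68,K2,E2)))
m=np.zeros(f["p"].shape[:2],np.uint8);m[155:200,300:360]=f["p"][155:200,300:360].min(2)>205
c=max(cv2.findContours(m,0,1)[0],key=cv2.contourArea);r=cv2.minAreaRect(back(c[:,0],56,K,E)[:,:2].astype(np.float32));print(r)
d=np.abs(f["p"].astype(int)-np.load("top.npz")["p"]).max(2); d[:,:][:1]=0
print("vial plate diff",d[165:215,190:245].max())
cv2.imwrite("pics/fullside.png",s["p"][:,:,::-1])
E
```

```text
[[618.6, -60.2], [621.1, -173.0], [539.8, -171.1], [541.6, -61.3]] [[ 580.3 -116.4]]
end [[ 491.4 -141.9]] [[ 620.8 -141. ]]
[[538.1, -66.3], [618.0, -63.6], [618.8, -172.3], [539.1, -172.9]] [[ 578.5 -118.8]]
end [[ 490.8 -142.5]] [[ 622.4 -142.4]]
((584.948486328125, -97.16813659667969), (77.12657165527344, 109.37959289550781), 0.7611253261566162)
vial plate diff 5
```

View pics/fullside.png

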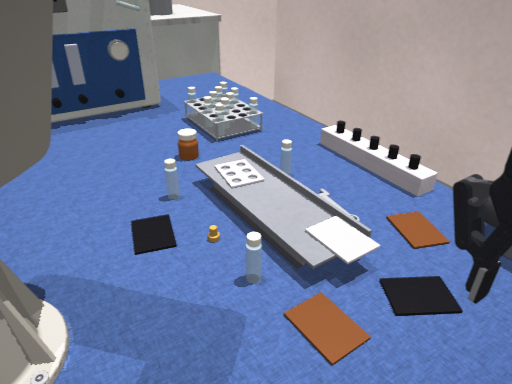

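Overhang is 30 mm in both views. Before signing off, I'll check with sub-pixel edge fits that the plate is flush with the fence.

```bash
python3 - <<'E'
from h import *
from scipy.ndimage import map_coordinates
def edge(f,a,b,z,half=12,n=60,sgn=0):
    # sample along world line a->b (u,v) at height z, search along u; find max |grad| crossing of sign sgn
    K,E,p=f["K"],f["E"],f["p"].astype(float).sum(2)/3
    out=[]
    for t in np.linspace(0,1,n):
        u,v=np.array(a)*(1-t)+np.array(b)*t
        us=u+np.arange(-half,half+.01,.25)
        P=np.c_[us*.9995-v*.03,us*.03+v*.9995,np.full(len(us),z)]
        q=proj(P,K,E); I=map_coordinates(p,[q[:,1],q[:,0]],order=1)
        g=np.gradient(np.convolve(np.pad(I,4,'edge'),np.ones(9)/9,'valid'))
        g=g*sgn if sgn else abs(g)
        g=np.clip(g,0,None); k=g.argmax(); w=slice(max(0,k-8),k+9)
        out.append((v,(us[w]*g[w]).sum()/g[w].sum()))
    o=np.array(out); c=np.polyfit(o[:,0],o[:,1],1)
    for _ in range(3):
        r=o[:,1]-np.polyval(c,o[:,0]); k=abs(r)<2.5*max(r[abs(r)<5].std() if (abs(r)<5).any() else 1,.3); c=np.polyfit(o[k,0],o[k,1],1)
    return "slope mrad %.1f  u at -117: %.1f  resid %.2f n %d"%(c[0]*1000,np.polyval(c,-117),r[k].std(),k.sum())
for nm in("top7","side7"):
    f=np.load(nm+".npz")
    print(nm,"plate front",edge(f,(541,-70),(541,-165),56,sgn=1))
    print(nm,"plate back",edge(f,(621,-70),(621,-138),56,8,sgn=-1))
    print(nm,"ledge front",edge(f,(491,250),(491,-130),50,sgn=1))
    print(nm,"ledge front near",edge(f,(491,0),(491,-135),50,sgn=1))
    print(nm,"fence back top",edge(f,(629,250),(629,-138),68,6,sgn=-1))
E
```

```text
top7 plate front slope mrad 19.6  u at -117: 541.7  resid 0.08 n 60
top7 plate back slope mrad -9.9  u at -117: 619.5  resid 0.66 n 60
top7 ledge front slope mrad 0.4  u at -117: 491.8  resid 0.70 n 60
top7 ledge front near slope mrad -11.5  u at -117: 492.4  resid 0.62 n 60
top7 fence back top slope mrad 1.3  u at -117: 629.0  resid 0.72 n 60
side7 plate front slope mrad -0.5  u at -117: 539.8  resid 0.24 n 60
side7 plate back slope mrad -7.1  u at -117: 619.7  resid 0.48 n 59
side7 ledge front slope mrad 0.3  u at -117: 490.5  resid 0.27 n 60
side7 ledge front near slope mrad 0.5  u at -117: 490.5  resid 0.22 n 60
side7 fence back top slope mrad -8.7  u at -117: 631.0  resid 2.06 n 60
```

```bash
python3 -m inch '[{"gripper":0.04,"tx":0,"ty":0,"tz":0,"spin":0},{"gripper":0.04,"tx":0,"ty":0,"tz":0,"spin":0},{"gripper":0.04,"tx":0,"ty":0,"tz":0,"spin":0},{"gripper":0.04,"tx":0,"ty":0,"tz":0,"spin":0},{"gripper":0.04,"tx":0,"ty":0,"tz":0,"spin":0},{"gripper":0.04,"tx":0,"ty":0,"tz":0,"spin":0},{"gripper":0.04,"tx":0,"ty":0,"tz":0,"spin":0},{"gripper":0.04,"tx":0,"ty":0,"tz":0,"spin":0}]'; python3 -c "
from rig import *
print(sign_off())"
```

```text
clock: 17.0
eef_pos: [447.4, -407.8, 236.3]
tcp_rot: [-3.142, 0.0, 0.03]
contact_force: [-0.3, 0.2, 1.0]
opening: 0.469
the job is handed in; nothing more can be done
None
```

The cover plate now lies with its long side against the back fence and sticks out about 30 mm over the right end of the ledge. I pushed its short side about 90 mm along the ledge with two fingertips. Then I pushed its front long side to the fence, where it stopped with a 6–7 N reaction. After that I backed off, rose and moved clear, and handed in at 17 s.

- **Overhang:** the last pictures from both cameras give 29–31 mm.
- **Fence contact:** the plate's front edge is 49.3–49.9 mm from the ledge's front edge; 50 mm means it is touching the fence. Direct readings of the plate's back edge came out 1–3 mm short of the fence, which I put down to calibration error.
- **Alignment:** the side view shows the plate's front edge parallel to the ledge within 1 mrad. The top view disagreed, by up to 20 mrad with opposite signs for the front and back edges, so I took it as pixel stepping and trusted the side view.
- **Other things:** the vial plate's pixels in the top view are unchanged from the first picture. The vials, jar, spanner and fitting look untouched in the side view; I checked those by eye only.
- **First contact:** while finding the height, the fingertips pressed the bare ledge with about 6 N.

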